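# Put the loose fittings back with their own kind

## Robot

A 7-joint arm with a two-finger parallel gripper is mounted at the origin on the work surface. World frame = base frame: x ahead of the robot, y to its left, z up, the work surface at z = 0. Lengths are in m, angles in rad, forces in N, time in s.
With the tool pointing down it reaches from about 0.4 to 0.85 m from the base axis. Payload 6.9 kg.
Tool frame: the origin (TCP) lies on the centre line of the jaws, within the pads' length; the fingertips stand 8 mm ahead of it and the grasp point (between the pads) lies 11 mm behind it; z points along the fingers, y is the direction in which the jaws open and shut (so a half turn about z gives the same grasp; the last joint's range is limited). The gripper opens to 85 mm and grips with 20 to 120 N. Pads are 22 mm wide; open, the fingers measure 114 mm over their backs; the gripper's body (76 mm by 85 mm) begins 54 mm behind the grasp point. The pads swing forward as they close: fully open they stand 13 mm farther back than shut.
Start: joints at [1.31, 0.507, -0.238, 1.5, 0.126, 1.149, -0.155], TCP at [0.224, -0.583, 0.239] pointing down, gripper open.
Joint ranges: [-3.08, 3.08], [-0.24, 2.05], [-1.43, 1.35], [0, 2.5], [-1.52, 4.66], [0.17, 1.96], [-2.89, 2.89]. Speed limits (rad/s): [2.39, 2.39, 3.14, 3.14, 3.14, 3.14, 3.14].

## Interface

Orientations are given as a rotation vector (axis times angle).
In Python, from workcell import manip gives the robot as it stands.
- The arm moves only by the shell command python3 -m inch 'ROWS' [FORCE]. ROWS is a JSON object of lists of equal length, an entry for each row: "dr": the turn, a rotation vector about the tool's x, y, z in degrees, a list of three; "delta_pos": the shift along the tool's x, y, z in cm, a list of three; "grip": the finger opening in cm, from 0 to 8.54. In form: {"dr": [[wx, wy, wz], ...], "delta_pos": [[x, y, z], ...], "grip": [grip, ...]}. A call has 1 to 12 rows; each row shifts and turns the commanded pose from where the row before left it, along the tool's axes as they then stand; what a row does not reach is not made up. A row lasts 1/10 s, in which the tool goes at most 50 mm and 8.59 degrees, less where a joint would pass 70% of its speed; a pose out of reach is approached as far as the arm can. A call is refused whole if a number of a shift passes 5 or a number of a turn 8.59, either way. A call with a gripper value outside its range is refused whole. The fingers move at their own pace and stop on an object; FORCE is the grip in N (left out, the last holds). Time passes only in rows, so rows that do not move let the fingers close. It gives the time, the measured TCP pose, the force and the opening at its end, in the units of the state.
- manip.state(): the state, without advancing time (a new reading comes with each control period).
- manip.get_image(name): name is "scene" or "top"; returns the picture (480x640x3 uint8, red, green, blue); there is no depth.
- manip.camera_params(name): a dict with "intrinsics" (3x3 intrinsics, pixels), "origin" and "attitude" of the camera in the world. Camera axes: x right, y up, looking along -z (the intrinsics and any distortion apply to the point x, -y, -z); pixel columns grow to the right and rows downward; lengths in m; the calibration is good to about 2 mm. A picture is of the moment at which its call begins. camera_params takes no time and is no camera call.
- manip.sign_off(): hands the job in, once; it reports no verdict.
The state is a dict: "time_s": time; "joint_positions": joint angles; "dq": joint speeds; "tau": joint torques, N m; "ee_pos": TCP position; "ee_rot": TCP orientation; "wrist_force": force on the tool from outside, world axes, zero at the start; "torque": the same for the moment, N m; "gripper_width": opening from 0.0 (shut) to 1.0 (fully open).
Only numpy, scipy, OpenCV 4.12 (cv2) and the standard library are available. Lean on these libraries where they do the work, as an engineer would, in place of code of your own. Each camera call takes 0.05 s, during which the arm holds its last target.

## Task

Four loose fittings are left on the cutting mat after a job: a long bolt, a short bolt, a large hex nut and a hinge. Put each one away in the parts tray that already holds its own kind, lying right inside the tray and not propped on its rim. Leave the pliers and the screwdriver where they are.

Things in the scene. Friction and masses are not known exactly. Their poses are not given: they have to be found in the camera images.
- long_bolt: Loose long hex bolt, bare steel, 78 mm over all, lying on its side: hexagon head 18 mm across flats, 8 mm thick; round shank 12 mm in diameter, 70 mm long. Origin: on its axis at mid-length, about 8 mm above what it lies on; x along the bolt, head at -39 to -31 mm, tip at +39 mm, nose down 2 degrees. On a cutting mat, its top at z = 0.003.
- short_bolt: Loose short hex bolt, bare steel, 38 mm over all, lying on its side: hexagon head 18 mm across flats, 8 mm thick; round shank 12 mm in diameter, 30 mm long. Origin: on its axis at mid-length, about 8 mm above what it lies on; x along the bolt, head at -19 to -11 mm, tip at +19 mm, nose down 6 degrees. On a cutting mat, its top at z = 0.003.
- hex_nut: Loose large hex nut, bare steel, 30 mm across flats, 34.6 mm across corners, 16 mm thick, bore 20 mm, lying flat. Origin: centre of its underside, z up; x points at the middle of a flat. On a cutting mat, its top at z = 0.003.
- butt_hinge: Loose butt hinge, bare steel, folded shut: a flat plate 75 mm (its x) x 38 mm (y) x 8 mm thick, three screw holes in the leaf, the round knuckle (8 mm) along its +y side, lying flat. Origin: centre of its underside, z up. On a cutting mat, its top at z = 0.003.
- tray_long: Tray holding three long bolts. Fixed low open tray of dark sheet steel, 150 (its x) x 110 mm (y), walls 2.5 mm thick and 28 mm high, floor 2 mm, on the mat (z = 0.003). Origin: centre of its underside. The four trays are alike but for their stock, which lies beyond x = +18 mm, at most 20 mm high; the floor from x = -72 to +18, y = -52 to +52 mm is empty.
- tray_short: Tray holding four short bolts. Fixed low open tray of dark sheet steel, 150 (its x) x 110 mm (y), walls 2.5 mm thick and 28 mm high, floor 2 mm, on the mat (z = 0.003). Origin: centre of its underside. The four trays are alike but for their stock, which lies beyond x = +18 mm, at most 20 mm high; the floor from x = -72 to +18, y = -52 to +52 mm is empty.
- tray_nut: Tray holding three large hex nuts. Fixed low open tray of dark sheet steel, 150 (its x) x 110 mm (y), walls 2.5 mm thick and 28 mm high, floor 2 mm, on the mat (z = 0.003). Origin: centre of its underside. The four trays are alike but for their stock, which lies beyond x = +18 mm, at most 20 mm high; the floor from x = -72 to +18, y = -52 to +52 mm is empty.
- tray_hinge: Tray holding a pile of two hinges. Fixed low open tray of dark sheet steel, 150 (its x) x 110 mm (y), walls 2.5 mm thick and 28 mm high, floor 2 mm, on the mat (z = 0.003). Origin: centre of its underside. The four trays are alike but for their stock, which lies beyond x = +18 mm, at most 20 mm high; the floor from x = -72 to +18, y = -52 to +52 mm is empty.
- pliers: Loose combination pliers with red handles, 190 mm long, 62 mm wide, 14 mm high, lying on the bench to the left of the mat. Origin under the pivot; x towards the jaws. Not to be moved.
- screwdriver: Loose screwdriver with a blue handle, 200 mm long, 26 mm high, lying on the bench to the right of the mat. Origin under its middle; x towards the blade. Not to be moved.
Mind the look-alikes: they are no part of the job. Leave any pink look-alike of the butt_hinge alone. Leave any yellow look-alike of the long_bolt alone.

How it is judged:
At the end, for the whole second after the job is handed in: Each fitting at rest in the tray of its kind: origin within 66 mm (tray x) and 46 mm (tray y) of the tray's centre and under 32 mm (nut, hinge 26 mm) above its underside; long bolt and hinge within 20 degrees of level. Pliers and screwdriver moved no more than 20 mm (x of long_bolt in the frame of tray_long between -0.066 and 0.066 m and y of long_bolt in the frame of tray_long between -0.046 and 0.046 m and z of long_bolt in the frame of tray_long below 0.032 m and linear speed of each of long_bolt, short_bolt, hex_nut, butt_hinge below 0.02 m/s and angle between each of long_bolt, butt_hinge's own x axis and vertical above 1.2 rad and x of short_bolt in the frame of tray_short between -0.066 and 0.066 m and y of short_bolt in the frame of tray_short between -0.046 and 0.046 m and z of short_bolt in the frame of tray_short below 0.032 m and x of hex_nut in the frame of tray_nut between -0.066 and 0.066 m and y of hex_nut in the frame of tray_nut between -0.046 and 0.046 m and z of hex_nut in the frame of tray_nut below 0.026 m and x of butt_hinge in the frame of tray_hinge between -0.066 and 0.066 m and y of butt_hinge in the frame of tray_hinge between -0.046 and 0.046 m and z of butt_hinge in the frame of tray_hinge below 0.026 m); the robot touches nothing.
It fails at once if the pliers are moved by more than 20 mm (distance of pliers from where it was at the start of the episode above 0.02 m).
It fails at once if the screwdriver is moved by more than 20 mm (distance of screwdriver from where it was at the start of the episode above 0.02 m).
It also fails if it takes over 93 s, if anything falls off the work surface, if the arm or the gripper's body presses on something with over 40 N, if the wrist force passes 120 N, or if a joint passes its speed limit or range.

## Working session

There is one attempt and no reset: what is moved stays moved. The work goes in short steps, Python scripts to look and compute and a shell command to move; the robot and the scene stay as the last step left them, time stands still between calls to the robot, and variables do not carry over. Pictures are saved under pics/ and viewed, and the job is handed in when it is done.

```bash
ls -la && mkdir -p pics
python3 - <<'E'
from workcell import manip
import cv2, numpy as np
s=manip.state(); print({k:(np.round(v,4).tolist() if not isinstance(v,float) else v) for k,v in s.items()})
for n in ("scene","top"):
    p=manip.camera_params(n); print(n,p)
    im=manip.get_image(n); cv2.imwrite(f"pics/{n}0.png",cv2.cvtColor(im,cv2.COLOR_RGB2BGR))
E
```

```text
total 12
drwxr-xr-x  3 agent agent 4096 Dec  5 19:02 .
drwxr-xr-x 23 root  root  4096 Dec  5 19:02 ..
drwxr-xr-x  2 agent agent 4096 Dec  5 19:02 pics
{'time_s': 0.0, 'joint_positions': [1.3095, 0.5083, -0.2375, 1.5011, 0.1257, 1.1489, -0.1548], 'dq': [-0.0014, -0.0005, 0.0003, -0.0019, 0.0013, 0.0002, 0.0006], 'tau': [-0.0003, -62.0594, -2.1866, -24.9651, 0.0127, 0.0122, 0.0], 'ee_pos': [0.2239, -0.583, 0.2384], 'ee_rot': [-3.0872, -0.5726, 0.0006], 'wrist_force': [0.2563, 0.0191, 0.8513], 'torque': [-0.0326, -0.007, 0.0023], 'gripper_width': 1.0029600248585484}
scene {'intrinsics': array([[462.81086524,   0.        , 322.29785573],
       [  0.        , 462.81086524, 234.33397341],
       [  0.        ,   0.        ,   1.        ]]), 'origin': array([ 0.84190326, -0.52817882,  1.03613187]), 'attitude': array([0.5820754 , 0.1765757 , 0.55126168])}
top {'intrinsics': array([[450.60107499,   0.        , 321.82922863],
       [  0.        , 450.60107499, 241.91044351],
       [  0.        ,   0.        ,   1.        ]]), 'origin': array([0.41153259, 0.02358497, 0.95576002]), 'attitude': array([ 0.04063957, -0.01513027, -1.59701662])}
```

View pics/top0.png

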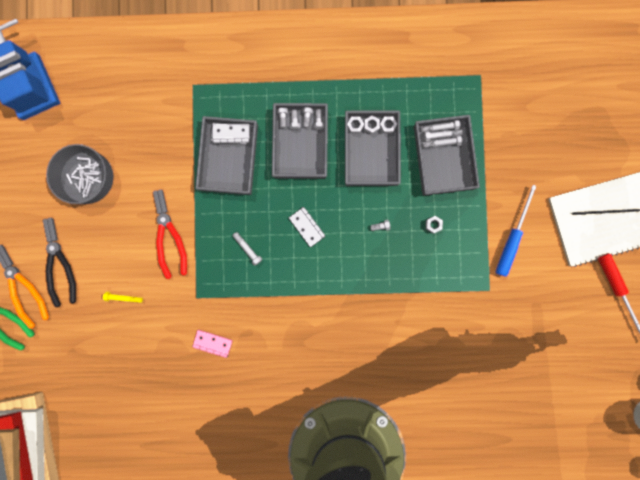

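View pics/scene0.png

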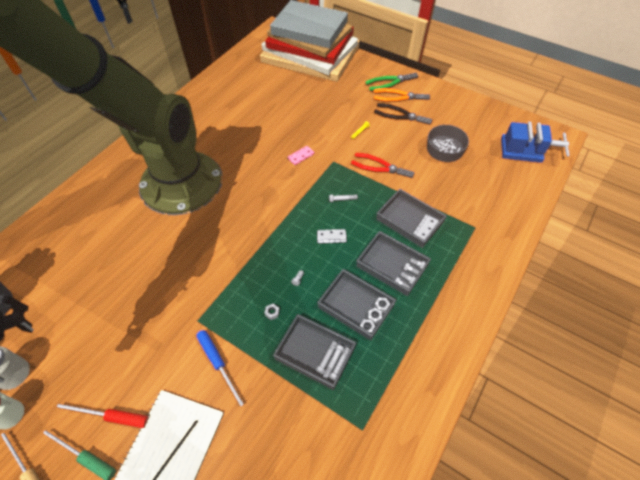

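The top view shows the trays from left to right: hinge (228,155), short bolts (300,140), nuts (372,148) and long bolts (447,155). The loose parts are the long bolt (247,248), hinge (307,227), short bolt (380,226) and nut (434,225). Red pliers are at (168,233), the blue screwdriver at (516,232), and the yellow and pink decoys are off the mat. Next I'll measure them.

```bash
cat > h.py <<'E'
import numpy as np, cv2
from scipy.spatial.transform import Rotation as R
from workcell import manip
def cast(name,uv,z):
    p=manip.camera_params(name); K=np.array(p["intrinsics"]); o=np.array(p["origin"]); A=R.from_rotvec(p["attitude"]).as_matrix()
    uv=np.atleast_2d(np.asarray(uv,float)); 
    d=(np.linalg.inv(K)@np.c_[uv,np.ones(len(uv))].T).T
    d=d*[1,-1,-1]; d=d@A.T
    t=(z-o[2])/d[:,2]; return o+d*t[:,None]
def proj(name,P):
    p=manip.camera_params(name); K=np.array(p["intrinsics"]); o=np.array(p["origin"]); A=R.from_rotvec(p["attitude"]).as_matrix()
    c=(np.atleast_2d(P)-o)@A; c=c*[1,-1,-1]; q=c@K.T; return q[:,:2]/q[:,2:]
def grab(name,fn=None):
    im=manip.get_image(name)
    if fn: cv2.imwrite("pics/"+fn,cv2.cvtColor(im,cv2.COLOR_RGB2BGR))
    return im
E
python3 - <<'E'
from h import *
for n in ("top","scene"):
    im=cv2.imread(f"pics/{n}0.png")
    hsv=cv2.cvtColor(im,cv2.COLOR_BGR2HSV)
    green=cv2.inRange(hsv,(70,80,40),(95,255,255))
    c=max(cv2.findContours(green,0,2)[0],key=cv2.contourArea); hull=cv2.convexHull(c)
    mat=np.zeros(green.shape,np.uint8); cv2.fillPoly(mat,[hull],255)
    q=cv2.approxPolyDP(hull,8,True)[:,0]; print(n,"mat",q.tolist(),np.round(cast(n,q,0.003),3).tolist())
    g=cv2.cvtColor(im,cv2.COLOR_BGR2GRAY)
    br=((hsv[...,1]<70)&(g>140)&(mat>0)).astype(np.uint8)*255
    for c in cv2.findContours(br,0,2)[0]:
        if cv2.contourArea(c)<15: continue
        r=cv2.minAreaRect(c); m=cv2.moments(c); ce=(m['m10']/m['m00'],m['m01']/m['m00'])
        print(n,"bright",cv2.contourArea(c),np.round(ce,1),np.round(cast(n,ce,0.011)[0],4),np.round(r[1],1))
        print("   box",np.round(cast(n,cv2.boxPoints(r),0.011)[:,:2],3).tolist())
    dk=((hsv[...,1]<60)&(g<140)&(mat>0)).astype(np.uint8)*255
    dk=cv2.morphologyEx(dk,cv2.MORPH_OPEN,np.ones((3,3)))
    for c in cv2.findContours(dk,0,2)[0]:
        if cv2.contourArea(c)<600: continue
        r=cv2.minAreaRect(c); b=cv2.boxPoints(r)
        W=cast(n,b,0.031)[:,:2]
        print(n,"tray",cv2.contourArea(c),np.round(r[0],1),np.round(r[1],1),"ctr",np.round(W.mean(0),4),"sides",np.round([np.linalg.norm(W[1]-W[0]),np.linalg.norm(W[2]-W[1])],3),np.round(W,3).tolist())
im=cv2.imread("pics/top0.png")[180:300,180:500]
cv2.imwrite("pics/topc.png",cv2.resize(im,None,fx=2.5,fy=2.5,interpolation=cv2.INTER_CUBIC))
im=cv2.imread("pics/scene0.png")[170:370,200:460]
cv2.imwrite("pics/scenec.png",cv2.resize(im,None,fx=3,fy=3,interpolation=cv2.INTER_CUBIC))
E
```

```text
top mat [[479, 76], [487, 289], [197, 296], [194, 86]] [[0.79, -0.306, 0.003], [0.337, -0.305, 0.003], [0.338, 0.306, 0.003], [0.788, 0.305, 0.003]]
top bright 187.5 [247.7 249.2] [0.4341 0.1947 0.011 ] [36.9  8.5]
   box [[0.459, 0.232], [0.471, 0.219], [0.413, 0.166], [0.401, 0.179]]
top bright 83.0 [382.1 225.5] [ 0.4762 -0.0888  0.011 ] [ 9. 18.]
   box [[0.488, -0.068], [0.487, -0.106], [0.468, -0.105], [0.469, -0.067]]
top bright 199.5 [434.6 223.9] [ 0.4766 -0.1984  0.011 ] [17. 15.]
   box [[0.496, -0.183], [0.495, -0.215], [0.459, -0.213], [0.46, -0.182]]
top bright 653.0 [306.7 226.6] [0.4783 0.0693 0.011 ] [36.8 19. ]
   box [[0.499, 0.108], [0.522, 0.076], [0.458, 0.031], [0.435, 0.063]]
top bright 646.5 [230.2 132.9] [0.682  0.2269 0.011 ] [37.3 19.2]
   box [[0.664, 0.267], [0.705, 0.265], [0.7, 0.186], [0.659, 0.188]]
top bright 579.0 [442.6 134.5] [ 0.6646 -0.2217  0.011 ] [23.3 38.1]
   box [[0.69, -0.18], [0.695, -0.26], [0.646, -0.262], [0.641, -0.182]]
top bright 563.5 [371.2 123.7] [ 0.6923 -0.0724  0.011 ] [16. 48.]
   box [[0.71, -0.022], [0.707, -0.123], [0.67
[... 2792 characters left out ...]
.1966 0.011 ] [ 5. 27.]
   box [[0.401, 0.184], [0.466, 0.225], [0.475, 0.209], [0.41, 0.168]]
scene tray 3498.5 [313.6 350.3] [70.2 53.7] ctr [ 0.6176 -0.2267] sides [0.126 0.165] [[0.549, -0.296], [0.527, -0.172], [0.692, -0.159], [0.703, -0.28]]
scene tray 2939.0 [355.9 302.4] [66.  48.3] ctr [ 0.6377 -0.0733] sides [0.13  0.164] [[0.561, -0.134], [0.554, -0.004], [0.718, -0.016], [0.717, -0.139]]
scene tray 2250.0 [392.5 261.5] [63.7 44.5] ctr [0.6582 0.0749] sides [0.135 0.167] [[0.582, 0.013], [0.573, 0.147], [0.739, 0.134], [0.739, 0.006]]
scene tray 1360.0 [407.2 218.7] [58.4 33.6] ctr [0.6289 0.2148] sides [0.114 0.165] [[0.552, 0.168], [0.546, 0.283], [0.709, 0.258], [0.708, 0.15]]
```

View pics/topc.png

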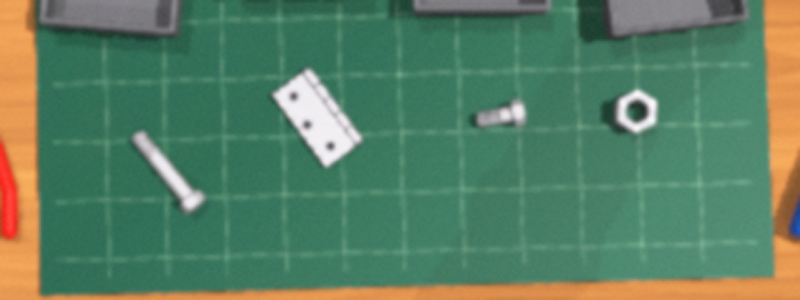

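View pics/scenec.png

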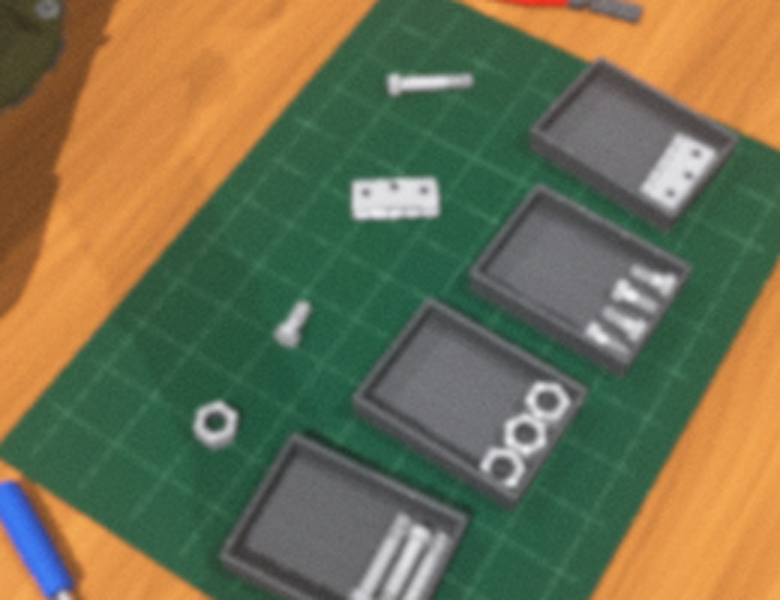

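The two views agree on every part to about 2 mm once each is cast at its proper height, and the sizes match (bolt 78 mm, hinge 78x38, trays about 150x110). Next I'll refine the yaw angles and the tray rims.

```bash
cat >> h.py <<'E'
def blobs(im_bgr,n,roi_uv,rad,z,thr=None):
    u,v=roi_uv; x0,y0=int(u-rad),int(v-rad); c=im_bgr[y0:y0+2*rad,x0:x0+2*rad]
    S=8; big=cv2.resize(c,None,fx=S,fy=S,interpolation=cv2.INTER_CUBIC)
    r=big[...,2]; t,m=cv2.threshold(r,thr or 0,255,cv2.THRESH_BINARY+(0 if thr else cv2.THRESH_OTSU))
    k=max(cv2.findContours(m,0,cv2.CHAIN_APPROX_NONE)[0],key=cv2.contourArea)[:,0].astype(float)
    uv=(k+0.5)/S-0.5+[x0,y0]; return cast(n,uv,z)[:,:2]
def tool(x,y,z,psi):
    "print shift from the present commanded/measured TCP, in tool axes cm, and yaw change as tool-z deg"
    s=manip.state(); M=R.from_rotvec(s["ee_rot"]).as_matrix(); p=np.array(s["ee_pos"])
    cur=np.degrees(np.arctan2(M[1,0],M[0,0])); d=np.array([x,y,z])-p
    print("t",round(s["time_s"],2),"p",np.round(p,4),"psi",round(cur,2),"tilt",np.round(M[2],3),"tool shift cm",np.round(M.T@d*100,2),"turn z deg",round(-((psi-cur+180)%360-180),2),"grip",round(s["gripper_width"]*85.4,1),"F",np.round(s["wrist_force"],1),"q",np.round(s["joint_positions"],2))
E
python3 - <<'E'
from h import *
im={n:cv2.imread(f"pics/{n}0.png") for n in("top","scene")}
for nm,w,z in (("long",(0.436,0.198,0.011),0.011),("short",(0.477,-0.087,0.011),0.011),("hinge",(0.479,0.069,0.011),0.011),("nut",(0.477,-0.197,0.019),0.019)):
    for n in("top","scene"):
        uv=proj(n,w)[0]; P=blobs(im[n],n,uv,26,z)
        r=cv2.minAreaRect((P*1000).astype(np.float32)); b=cv2.boxPoints(r); e=[b[1]-b[0],b[2]-b[1]]; l=max(e,key=np.linalg.norm)
        pts=P*1000; c=cv2.moments(pts.astype(np.float32)); ce=np.array([c['m10'],c['m01']])/c['m00']
        d=pts-ce; th=np.arctan2(d[:,1],d[:,0]); rr=np.hypot(*d.T); 
        # resample by angle
        a=np.linspace(-np.pi,np.pi,360,endpoint=False); o=np.argsort(th); ri=np.interp(a,th[o],rr[o],period=2*np.pi)
        ph=np.angle(np.sum(ri*np.exp(6j*a)))/6
        mu=c['mu11'],c['mu20'],c['mu02']; pa=0.5*np.degrees(np.arctan2(2*mu[0],mu[1]-mu[2]))
        print(nm,n,"boxc",np.round(r[0],1),"size",np.round(r[1],1),"boxang",round(np.degrees(np.arctan2(l[1],l[0]))%180,1),"mom",np.round(ce,1),"pa",round(pa%180,1),"corner ang",round(-np.degrees(-ph)%60,1))
E
```

```text
long top boxc [436.3 199.1] size [80.7 19.9] boxang 42.2 mom [434.9 195.6] pa 38.7 corner ang 38.9
long scene boxc [438.9 197.1] size [79.7 25.5] boxang 32.4 mom [434.5 196.7] pa 36.3 corner ang 36.7
short top boxc [473.5 -85.8] size [21.  41.2] boxang 108.8 mom [476.1 -87.6] pa 100.2 corner ang 8.8
short scene boxc [474.2 -85. ] size [22.  45.9] boxang 105.2 mom [476.1 -86.4] pa 98.7 corner ang 27.4
hinge top boxc [478.6  69.5] size [77.9 40.4] boxang 35.0 mom [478.4  69.6] pa 34.9 corner ang 5.2
hinge scene boxc [480.4  68.7] size [79.2 45.3] boxang 36.6 mom [480.4  68.6] pa 35.5 corner ang 3.9
nut top boxc [ 475.7 -196.4] size [36.3 33.2] boxang 56.3 mom [ 475.8 -196.3] pa 114.7 corner ang 54.9
nut scene boxc [ 477.6 -197.7] size [35.1 41.9] boxang 116.2 mom [ 478.  -197.6] pa 131.4 corner ang 55.5
```

```bash
python3 -c "
from h import *
tool(0.4768,-0.1968,0.10,55)"
```

```text
t 0.1 p [ 0.2239 -0.5831  0.2385] psi 21.01 tilt [-0.    -0.002 -1.   ] tool shift cm [ 37.46 -26.97  13.89] turn z deg -33.99 grip 85.3 F [-0.7  0.8  0.3] q [ 1.31  0.51 -0.24  1.5   0.13  1.15 -0.15]
```

```bash
python3 -m inch '{"dr":[[0,0,0],[0,0,0],[0,0,0],[0,0,0],[0,0,0],[0,0,0]],"delta_pos":[[2.0,-1.4,0],[3.2,-2.3,0.8],[3.2,-2.3,0.8],[3.2,-2.3,0.8],[3.2,-2.3,0.8],[3.2,-2.3,0.8]],"grip":[6,5,4.5,4.5,4.5,4.5]}' 60; python3 -c "
from h import *
tool(0.4768,-0.1968,0.10,55)"
```

```text
time_s: 0.7
ee_pos: [0.3463, -0.3969, 0.1988]
ee_rot: [-3.089, -0.573, 0.0]
wrist_force: [0.3, -0.5, -0.5]
gripper_width: 0.529
t 0.7 p [ 0.3463 -0.3969  0.1988] psi 21.01 tilt [-0. -0. -1.] tool shift cm [ 19.35 -14.     9.88] turn z deg -33.99 grip 45.2 F [ 0.3 -0.5 -0.5] q [ 1.    0.4  -0.27  1.82  0.13  0.94 -0.54]
```

```bash
python3 -m inch '{"dr":[[0,0,0],[0,0,0],[0,0,0],[0,0,0],[0,0,0],[0,0,0],[0,0,-8.5],[0,0,-8.5],[0,0,-8.5],[0,0,-8.5]],"delta_pos":[[3.2,-2.33,1.6],[3.2,-2.33,1.6],[3.2,-2.33,1.6],[3.2,-2.33,1.6],[3.2,-2.33,1.6],[3.2,-2.33,1.6],[0,0,0],[0,0,0],[0,0,0],[0,0,0]],"grip":[4.5,4.5,4.5,4.5,4.5,4.5,4.5,4.5,4.5,4.5]}' 60; python3 -c "
from h import *
tool(0.4768,-0.1968,0.03,55)
grab('scene','s1.png');grab('top','t1.png')"
```

```text
time_s: 1.7
ee_pos: [0.4748, -0.1988, 0.1029]
ee_rot: [-2.781, -1.46, 0.001]
wrist_force: [0.2, -0.1, -0.8]
gripper_width: 0.528
t 1.7 p [ 0.4748 -0.1988  0.1029] psi 55.4 tilt [-0.    -0.001 -1.   ] tool shift cm [0.28 0.05 7.29] turn z deg 0.4 grip 45.1 F [ 0.2 -0.1 -0.8] q [ 0.65  0.52 -0.44  1.96  0.33  0.72 -0.59]
```

Run:
```python
from h import *
im=cv2.imread("pics/s1.png")[180:420,160:480]
cv2.imwrite("pics/s1c.png",cv2.resize(im,None,fx=2.5,fy=2.5,interpolation=cv2.INTER_CUBIC))
```

```text
(no output)
```

View pics/s1c.png

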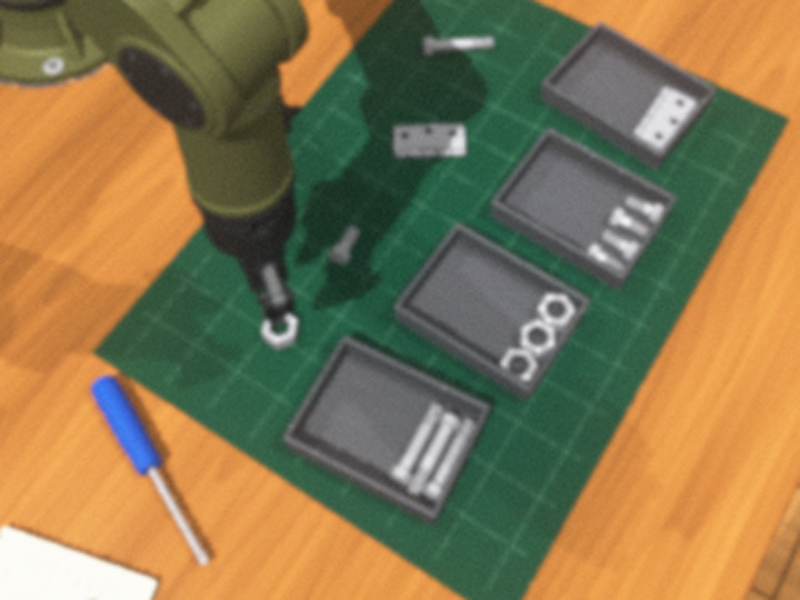

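The scene crop shows the gripper straight above the nut (crop 280,330), with the other parts untouched. I'll go down and probe the height gently.

```bash
python3 -m inch '{"dr":[[0,0,0],[0,0,0],[0,0,0],[0,0,0],[0,0,0]],"delta_pos":[[0.28,0.05,2],[0,0,2.5],[0,0,2],[0,0,0.8],[0,0,0]],"grip":[4.5,4.5,4.5,4.5,4.5]}' 60; python3 -c "
from h import *
tool(0.4768,-0.1968,0.015,55)"
```

```text
time_s: 2.3
ee_pos: [0.4764, -0.1968, 0.0294]
ee_rot: [-2.787, -1.447, 0.002]
wrist_force: [0.0, 0.5, 0.2]
gripper_width: 0.525
t 2.3 p [ 0.4764 -0.1968  0.0294] psi 54.89 tilt [-0.001 -0.002 -1.   ] tool shift cm [0.03 0.04 1.44] turn z deg -0.11 grip 44.9 F [0.  0.5 0.2] q [ 0.58  0.63 -0.36  2.03  0.41  0.55 -0.68]
```

```bash
python3 -m inch '{"dr":[[0,0,0],[0,0,0],[0,0,0],[0,0,0],[0,0,0]],"delta_pos":[[0,0,0.3],[0,0,0.3],[0,0,0.3],[0,0,0.3],[0,0,0]],"grip":[4.5,4.5,4.5,4.5,4.5]}' 60; python3 -c "
from h import *
tool(0.4768,-0.1968,0.015,55)"
```

```text
time_s: 2.8
ee_pos: [0.4769, -0.1971, 0.0181]
ee_rot: [-2.786, -1.451, 0.0]
wrist_force: [0.3, -0.7, -0.2]
gripper_width: 0.525
t 2.8 p [ 0.4769 -0.1971  0.0181] psi 55.01 tilt [-0. -0. -1.] tool shift cm [ 0.02 -0.02  0.31] turn z deg 0.01 grip 44.8 F [ 0.3 -0.7 -0.2] q [ 0.57  0.65 -0.35  2.03  0.42  0.53 -0.69]
```

```bash
python3 -m inch '{"dr":[[0,0,0],[0,0,0],[0,0,0],[0,0,0],[0,0,0],[0,0,0],[0,0,0],[0,0,0]],"delta_pos":[[0,0,0.25],[0,0,0.25],[0,0,0],[0,0,0],[0,0,0],[0,0,0],[0,0,0],[0,0,0]],"grip":[4.5,4.5,2.5,2.5,2.5,2.5,2.5,2.5]}' 60; python3 -c "
from h import *
tool(0.4768,-0.1968,0.10,55)"
```

```text
time_s: 3.6
ee_pos: [0.477, -0.1971, 0.0133]
ee_rot: [-2.786, -1.451, -0.0]
wrist_force: [-1.0, -0.3, 1.4]
gripper_width: 0.334
t 3.6 p [ 0.477  -0.1971  0.0133] psi 55.02 tilt [ 0. -0. -1.] tool shift cm [ 0.01 -0.03 -8.67] turn z deg 0.02 grip 28.5 F [-1.  -0.3  1.4] q [ 0.57  0.66 -0.34  2.04  0.43  0.51 -0.69]
```

```bash
python3 -m inch '{"dr":[[0,0,0],[0,0,0],[0,0,0],[0,0,0]],"delta_pos":[[0,0,-1],[0,0,-2.5],[0,0,-4],[0,0,-1]],"grip":[2.5,2.5,2.5,2.5]}' 60; python3 -c "
from h import *
tool(0.612,-0.073,0.07,55)"
```

```text
time_s: 4.0
ee_pos: [0.4787, -0.1974, 0.1021]
ee_rot: [2.783, 1.449, 0.006]
wrist_force: [0.5, -0.5, -0.6]
gripper_width: 0.33
t 4.0 p [ 0.4787 -0.1974  0.1021] psi 55.02 tilt [ 0.001  0.005 -1.   ] tool shift cm [17.83  3.77  3.26] turn z deg 0.02 grip 28.1 F [ 0.5 -0.5 -0.6] q [ 0.64  0.53 -0.44  1.96  0.33  0.72 -0.61]
```

```bash
python3 -m inch '{"dr":[[0,0,0],[0,0,0],[0,0,0],[0,0,0],[0,0,0],[0,0,0],[0,0,0]],"delta_pos":[[2,0.4,0],[3.5,0.75,0.5],[3.5,0.75,0.5],[3.5,0.75,0.7],[3.5,0.75,0.8],[1.8,0.37,0.7],[0,0,0]],"grip":[2.5,2.5,2.5,2.5,2.5,2.5,2.5]}' 60; python3 -c "
from h import *
tool(0.612,-0.073,0.0165,55)
grab('top','t2.png');grab('scene','s2.png')
for n,r in (('t2',(60,240,260,520)),('s2',(180,380,220,500))):
    im=cv2.imread(f'pics/{n}.png')[r[0]:r[1],r[2]:r[3]]
    cv2.imwrite(f'pics/{n}c.png',cv2.resize(im,None,fx=2.5,fy=2.5,interpolation=cv2.INTER_CUBIC))
"
```

```text
time_s: 4.7
ee_pos: [0.6108, -0.0699, 0.0653]
ee_rot: [-2.782, -1.455, -0.001]
wrist_force: [-1.2, 1.0, -1.0]
gripper_width: 0.331
t 4.7 p [ 0.6108 -0.0699  0.0653] psi 55.23 tilt [ 0.001 -0.002 -1.   ] tool shift cm [-0.2   0.28  4.88] turn z deg 0.23 grip 28.3 F [-1.2  1.  -1. ] q [ 0.32  0.69 -0.4   1.73  0.35  0.79 -0.86]
```

View pics/s2c.png

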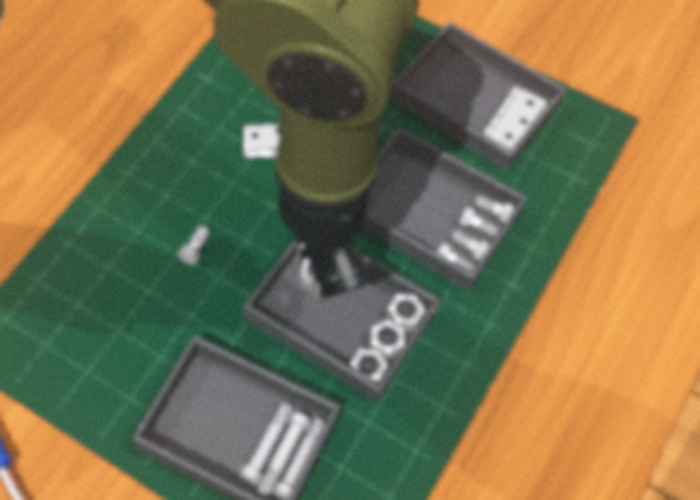

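The nut is held between the fingers over the nut tray's empty floor (crop 320,270). I'll lower it and release.

```bash
python3 -m inch '{"dr":[[0,0,0],[0,0,0],[0,0,0],[0,0,0],[0,0,0],[0,0,0],[0,0,0],[0,0,0],[0,0,0],[0,0,0],[0,0,0]],"delta_pos":[[-0.2,0.28,1.5],[0,0,1.8],[0,0,1],[0,0,0.4],[0,0,0.1],[0,0,0],[0,0,0],[0,0,0],[0,0,-2],[0,0,-4],[0,0,-2.5]],"grip":[2.5,2.5,2.5,2.5,2.5,2.5,4.5,4.5,4.5,4.5,3.5]}' 60; python3 -c "
from h import *
tool(0.4757,-0.0815,0.08,99)"
```

```text
time_s: 5.9
ee_pos: [0.6119, -0.0758, 0.1058]
ee_rot: [2.785, 1.451, 0.003]
wrist_force: [0.6, 0.3, 0.1]
gripper_width: 0.405
t 5.9 p [ 0.6119 -0.0758  0.1058] psi 55.03 tilt [ 0.001  0.002 -1.   ] tool shift cm [ -8.27 -10.84   2.55] turn z deg -43.97 grip 34.6 F [0.6 0.3 0.1] q [ 0.34  0.64 -0.42  1.69  0.33  0.87 -0.83]
```

```bash
python3 -m inch '{"dr":[[0,0,0],[0,0,0],[0,0,0],[0,0,0],[0,0,-7.4],[0,0,-7.4],[0,0,-7.4],[0,0,-7.4],[0,0,-7.4],[0,0,-7.4],[0,0,0]],"delta_pos":[[-1.7,-2.2,0],[-2.3,-3.0,0.5],[-2.3,-3.0,1],[-2.0,-2.6,1],[0,0,0],[0,0,0],[0,0,0],[0,0,0],[0,0,0],[0,0,0],[0,0,0]],"grip":[3,3,3,3,3,3,3,3,3,3,3]}' 60; python3 -c "
from h import *
tool(0.4757,-0.0815,0.02,99)
grab('top','t3.png');grab('scene','s3.png')
for n,r in (('t3',(60,260,260,520)),('s3',(180,380,220,500))):
    im=cv2.imread(f'pics/{n}.png')[r[0]:r[1],r[2]:r[3]]
    cv2.imwrite(f'pics/{n}c.png',cv2.resize(im,None,fx=2.5,fy=2.5,interpolation=cv2.INTER_CUBIC))
"
```

```text
time_s: 7.0
ee_pos: [0.4752, -0.0824, 0.0786]
ee_rot: [2.029, 2.397, 0.001]
wrist_force: [-0.7, 0.3, -0.7]
gripper_width: 0.352
t 7.0 p [ 0.4752 -0.0824  0.0786] psi 99.51 tilt [-0.     0.001 -1.   ] tool shift cm [0.08 0.05 5.86] turn z deg 0.51 grip 30.1 F [-0.7  0.3 -0.7] q [ 0.55  0.56 -0.64  2.07  0.53  0.68 -0.27]
```

View pics/s3c.png

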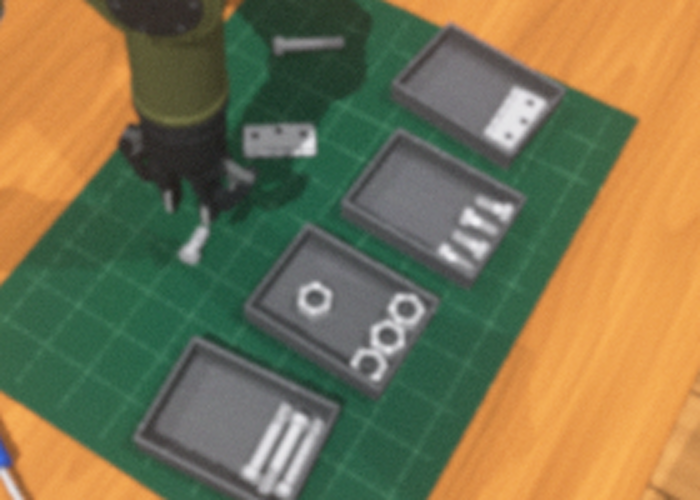

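View pics/t3c.png

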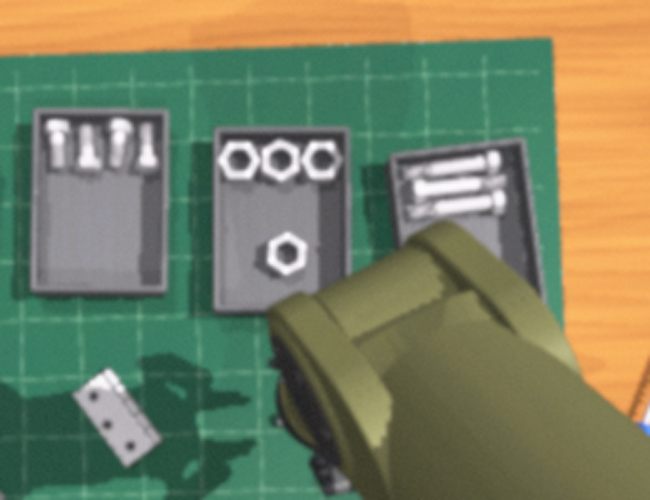

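The nut lies flat in the nut tray (scene crop 315,298; top crop 287,253). The open jaws stand over the short bolt, so I'll descend and grip.

```bash
python3 -m inch '{"dr":[[0,0,0],[0,0,0],[0,0,0],[0,0,0],[0,0,0],[0,0,0],[0,0,0],[0,0,0],[0,0,0],[0,0,0]],"delta_pos":[[0.08,0.05,2],[0,0,2.5],[0,0,1.2],[0,0,0.6],[0,0,0.3],[0,0,0],[0,0,0],[0,0,0],[0,0,0],[0,0,0]],"grip":[3,3,3,3,3,3,0.8,0.8,0.8,0.8]}' 60; python3 -c "
from h import *
tool(0.4757,-0.0815,0.10,99)"
```

```text
time_s: 8.1
ee_pos: [0.4758, -0.0814, 0.0129]
ee_rot: [2.031, 2.395, 0.001]
wrist_force: [-0.9, -0.0, 6.5]
gripper_width: 0.11
t 8.1 p [ 0.4758 -0.0814  0.0129] psi 99.4 tilt [-0.     0.001 -1.   ] tool shift cm [-0.01 -0.   -8.71] turn z deg 0.4 grip 9.4 F [-0.9 -0.   6.5] q [ 0.46  0.66 -0.52  2.12  0.66  0.52 -0.39]
```

```bash
python3 -m inch '{"dr":[[0,0,0],[0,0,0],[0,0,0],[0,0,0],[0,0,0]],"delta_pos":[[0,0,-0.5],[0,0,-2],[0,0,-3.5],[0,0,-2],[0,0,0]],"grip":[0.5,0.5,0.5,0.5,0.5]}' 60; python3 -c "
from h import *
tool(0.630,0.080,0.08,99)
grab('scene','s4.png')
im=cv2.imread('pics/s4.png')[180:380,220:500]
cv2.imwrite('pics/s4c.png',cv2.resize(im,None,fx=2.5,fy=2.5,interpolation=cv2.INTER_CUBIC))
"
```

```text
time_s: 8.6
ee_pos: [0.4768, -0.0815, 0.0948]
ee_rot: [2.03, 2.393, 0.003]
wrist_force: [0.4, 0.7, -1.3]
gripper_width: 0.103
t 8.6 p [ 0.4768 -0.0815  0.0948] psi 99.39 tilt [-0.001  0.004 -1.   ] tool shift cm [13.43 17.75  1.53] turn z deg 0.39 grip 8.8 F [ 0.4  0.7 -1.3] q [ 0.57  0.54 -0.66  2.05  0.51  0.71 -0.25]
```

View pics/s4c.png

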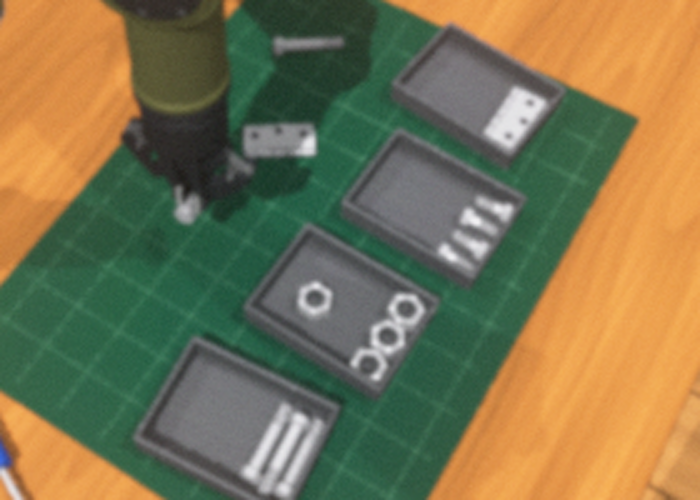

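The short bolt is in the jaws (head at crop 188,208) and its place on the mat is empty. I'll carry it to the short-bolt tray.

```bash
python3 -m inch '{"dr":[[0,0,0],[0,0,0],[0,0,0],[0,0,0],[0,0,0],[0,0,0],[0,0,0]],"delta_pos":[[1.2,1.6,0],[2.4,3.2,0],[2.7,3.55,0.3],[2.7,3.55,0.4],[2.7,3.55,0.4],[1.7,2.3,0.4],[0,0,0]],"grip":[0.5,0.5,0.5,0.5,0.5,0.5,0.5]}' 60; python3 -c "
from h import *
tool(0.630,0.080,0.0165,99)
grab('scene','s5.png')
im=cv2.imread('pics/s5.png')[140:340,260:500]
cv2.imwrite('pics/s5c.png',cv2.resize(im,None,fx=2.5,fy=2.5,interpolation=cv2.INTER_CUBIC))
"
```

```text
time_s: 9.35
ee_pos: [0.6295, 0.0847, 0.0752]
ee_rot: [-2.024, -2.399, -0.003]
wrist_force: [-0.5, 1.4, -0.7]
gripper_width: 0.111
t 9.35 p [0.6295 0.0847 0.0752] psi 99.68 tilt [ 0.003 -0.    -1.   ] tool shift cm [-0.49 -0.03  5.87] turn z deg 0.68 grip 9.4 F [-0.5  1.4 -0.7] q [ 0.19  0.74 -0.62  1.66  0.52  0.9  -0.46]
```

View pics/s5c.png

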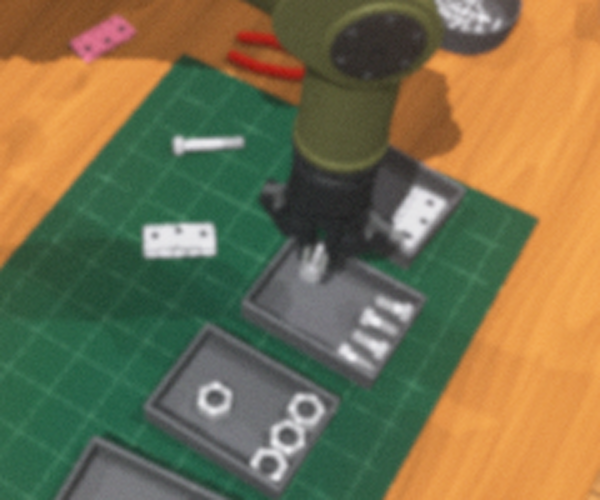

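The short bolt is over the empty floor of its tray (crop 312,262). I'll lower it and release.

```bash
python3 -m inch '{"dr":[[0,0,0],[0,0,0],[0,0,0],[0,0,0],[0,0,0],[0,0,0],[0,0,0],[0,0,0],[0,0,0],[0,0,0],[0,0,0]],"delta_pos":[[-0.3,0,1.5],[0,0,2],[0,0,1.4],[0,0,0.7],[0,0,0.2],[0,0,0],[0,0,0],[0,0,0],[0,0,-2],[0,0,-4],[0,0,-2]],"grip":[0.5,0.5,0.5,0.5,0.5,0.5,2.5,2.5,3,4,5]}' 60; python3 -c "
from h import *
tool(0.479,0.0694,0.07,35.2)"
```

```text
time_s: 10.5
ee_pos: [0.6302, 0.0778, 0.1026]
ee_rot: [2.03, 2.395, 0.005]
wrist_force: [-0.6, 0.3, 0.1]
gripper_width: 0.581
t 10.5 p [0.6302 0.0778 0.1026] psi 99.44 tilt [ 0.     0.004 -1.   ] tool shift cm [  1.65 -15.06   3.21] turn z deg 64.24 grip 49.6 F [-0.6  0.3  0.1] q [ 0.21  0.71 -0.63  1.64  0.49  0.95 -0.44]
```

```bash
python3 -m inch '{"dr":[[0,0,0],[0,0,0],[0,0,0],[0,0,0],[0,0,8.03],[0,0,8.03],[0,0,8.03],[0,0,8.03],[0,0,8.03],[0,0,8.03],[0,0,8.03],[0,0,8.03]],"delta_pos":[[0.3,-2.8,0],[0.5,-4.3,0.9],[0.5,-4.3,1.0],[0.4,-3.7,1.0],[0,0,0],[0,0,0],[0,0,0],[0,0,0],[0,0,0],[0,0,0],[0,0,0],[0,0,0]],"grip":[5,5,5,5,5,5,5,5,5,5,5,5]}' 60; python3 -c "
from h import *
tool(0.479,0.0694,0.012,35.2)
grab('top','t6.png');grab('scene','s6.png')
for n,r in (('t6',(60,280,180,460)),('s6',(140,360,260,500))):
    im=cv2.imread(f'pics/{n}.png')[r[0]:r[1],r[2]:r[3]]
    cv2.imwrite(f'pics/{n}c.png',cv2.resize(im,None,fx=2.5,fy=2.5,interpolation=cv2.INTER_CUBIC))
"
```

```text
time_s: 11.7
ee_pos: [0.4777, 0.0693, 0.071]
ee_rot: [2.997, 0.941, 0.002]
wrist_force: [-0.4, 1.4, 0.3]
gripper_width: 0.585
t 11.7 p [0.4777 0.0693 0.071 ] psi 34.87 tilt [ 0.001  0.001 -1.   ] tool shift cm [0.1  0.06 5.9 ] turn z deg -0.33 grip 50.0 F [-0.4  1.4  0.3] q [ 0.    0.52 -0.28  2.08  0.26  0.57 -1.43]
```

View pics/s6c.png

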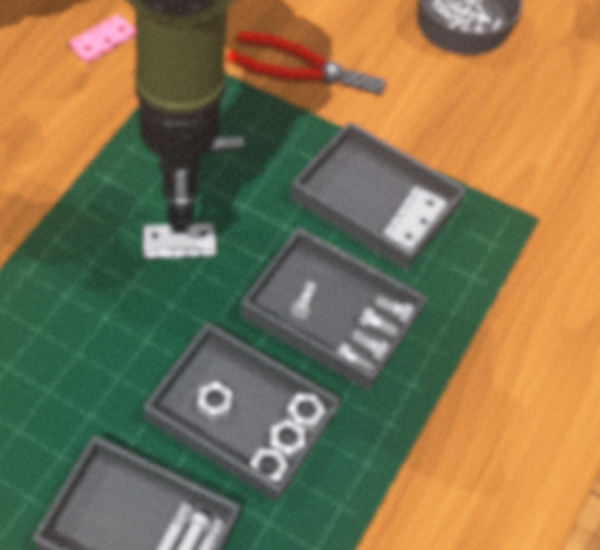

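View pics/t6c.png

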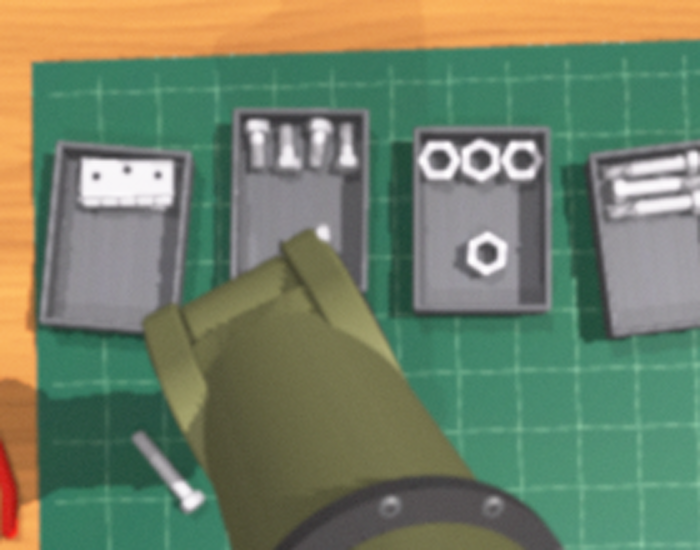

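The short bolt is now in its tray (scene crop 303,300). The jaws straddle the hinge at right angles to its length. I'll go down carefully because it is thin.

```bash
python3 -m inch '{"dr":[[0,0,-0.3],[0,0,0],[0,0,0],[0,0,0],[0,0,0],[0,0,0],[0,0,0]],"delta_pos":[[0.1,0.06,2],[0,0,2],[0,0,1],[0,0,0.4],[0,0,0.3],[0,0,0.2],[0,0,0]],"grip":[5,5,5,5,5,5,5]}' 60; python3 -c "
from h import *
tool(0.479,0.0694,0.0105,35.2)"
```

```text
time_s: 12.5
ee_pos: [0.4787, 0.0691, 0.0116]
ee_rot: [2.992, 0.958, 0.001]
wrist_force: [-1.1, 0.6, -0.4]
gripper_width: 0.585
t 12.5 p [0.4787 0.0691 0.0116] psi 35.49 tilt [ 0.001  0.    -1.   ] tool shift cm [ 0.04 -0.    0.11] turn z deg 0.29 grip 50.0 F [-1.1  0.6 -0.4] q [-0.04  0.62 -0.22  2.12  0.32  0.43 -1.47]
```

```bash
python3 -m inch '{"dr":[[0,0,0],[0,0,0],[0,0,0],[0,0,0],[0,0,0],[0,0,0],[0,0,0]],"delta_pos":[[0,0,0.1],[0,0,0],[0,0,0],[0,0,0],[0,0,0],[0,0,0],[0,0,0]],"grip":[5,4.4,3.5,3.3,3.3,3.3,3.3]}' 60; python3 -c "
from h import *
tool(0.479,0.0694,0.0105,35.2)"
```

```text
time_s: 13.2
ee_pos: [0.4785, 0.0692, 0.0109]
ee_rot: [2.992, 0.957, 0.001]
wrist_force: [-1.4, 0.5, 6.9]
gripper_width: 0.422
t 13.2 p [0.4785 0.0692 0.0109] psi 35.47 tilt [ 0.  0. -1.] tool shift cm [0.05 0.01 0.04] turn z deg 0.27 grip 36.1 F [-1.4  0.5  6.9] q [-0.04  0.62 -0.22  2.12  0.32  0.42 -1.47]
```

```bash
python3 -m inch '{"dr":[[0,0,0],[0,0,0],[0,0,0],[0,0,0],[0,0,0]],"delta_pos":[[0,0,-0.5],[0,0,-1.5],[0,0,-3],[0,0,-2],[0,0,0]],"grip":[3.3,3.3,3.3,3.3,3.3]}' 60; python3 -c "
from h import *
tool(0.604,0.236,0.09,83.5)
grab('scene','s7.png')
im=cv2.imread('pics/s7.png')[140:340,260:500]
cv2.imwrite('pics/s7c.png',cv2.resize(im,None,fx=2.5,fy=2.5,interpolation=cv2.INTER_CUBIC))
"
```

```text
time_s: 13.7
ee_pos: [0.4799, 0.0694, 0.0828]
ee_rot: [2.992, 0.957, 0.007]
wrist_force: [0.0, -0.3, -1.5]
gripper_width: 0.42
t 13.7 p [0.4799 0.0694 0.0828] psi 35.46 tilt [ 0.004  0.002 -1.   ] tool shift cm [19.78 -6.37 -0.66] turn z deg -48.04 grip 35.9 F [ 0.  -0.3 -1.5] q [ 0.01  0.5  -0.3   2.07  0.26  0.6  -1.41]
```

View pics/s7c.png

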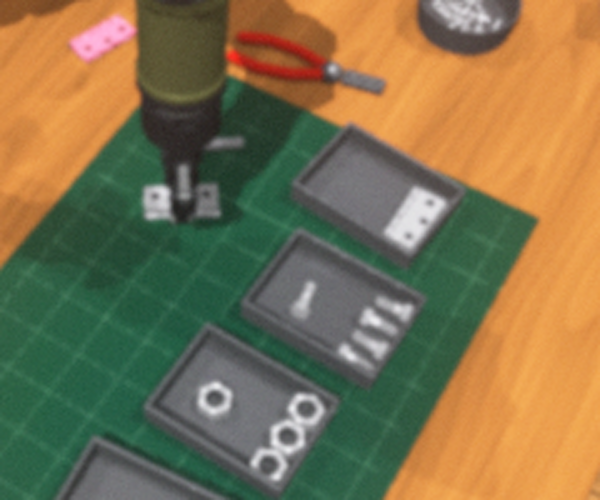

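The hinge is held level across its middle (crop 180,200). I'll carry it to the hinge tray, turning it so its length runs along the tray's y.

```bash
python3 -m inch '{"dr":[[0,0,0],[0,0,0],[0,0,0],[0,0,0],[0,0,0],[0,0,0],[0,0,-8],[0,0,-8],[0,0,-8],[0,0,-8],[0,0,-8],[0,0,-8]],"delta_pos":[[2.2,-0.7,-0.3],[4,-1.3,-0.3],[4,-1.3,0],[4,-1.3,0],[4,-1.3,0],[1.5,-0.45,0],[0,0,0],[0,0,0],[0,0,0],[0,0,0],[0,0,0],[0,0,0]],"grip":[3.3,3.3,3.3,3.3,3.3,3.3,3.3,3.3,3.3,3.3,3.3,3.3]}' 60; python3 -c "
from h import *
tool(0.604,0.236,0.05,83)
grab('scene','s8.png');grab('top','t8.png')
for n,r in (('t8',(60,280,180,460)),('s8',(140,340,260,500))):
    im=cv2.imread(f'pics/{n}.png')[r[0]:r[1],r[2]:r[3]]
    cv2.imwrite(f'pics/{n}c.png',cv2.resize(im,None,fx=2.5,fy=2.5,interpolation=cv2.INTER_CUBIC))
im=cv2.imread('pics/t6.png')[105:205,180:270]
cv2.imwrite('pics/trayh.png',cv2.resize(im,None,fx=6,fy=6,interpolation=cv2.INTER_CUBIC))
"
```

```text
time_s: 14.95
ee_pos: [0.6013, 0.2347, 0.0845]
ee_rot: [-2.337, -2.098, 0.004]
wrist_force: [0.3, -0.6, -0.7]
gripper_width: 0.415
t 14.95 p [0.6013 0.2347 0.0845] psi 83.82 tilt [-0.001 -0.002 -1.   ] tool shift cm [0.16 0.26 3.45] turn z deg 0.82 grip 35.4 F [ 0.3 -0.6 -0.7] q [-0.11  0.72 -0.52  1.63  0.43  0.91 -0.9 ]
```

View pics/s8c.png

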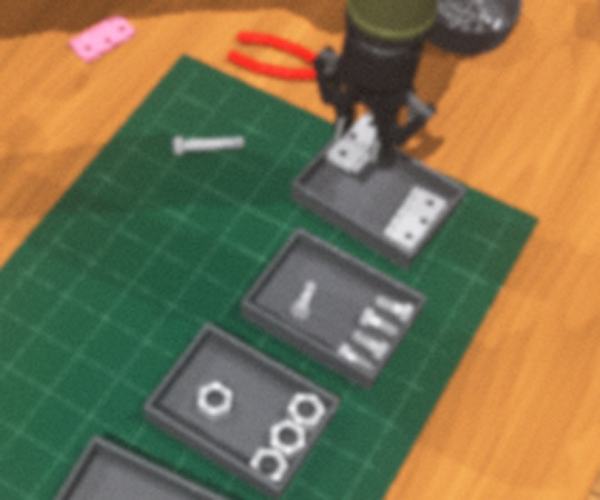

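View pics/trayh.png

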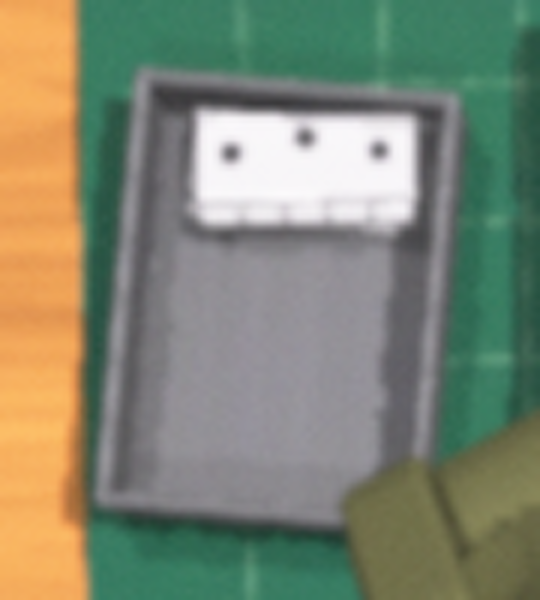

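```bash
python3 -c "
from h import *
P=np.array([[140,72],[460,95],[97,507]],float); uv=(P+.5)/6-.5+[180,105]
W=cast('top',uv,0.031)[:,:2]; print(np.round(W,4)); TL,TR,BL=W
print('w',np.linalg.norm(TL-TR),'l',np.linalg.norm(TL-BL)); c=(TR+BL)/2; a=TL-BL; b=TL-TR
yaw=np.degrees(np.arctan2(a[1],a[0])); yaw2=np.degrees(np.arctan2(b[1],b[0]))-90; print('c',c,yaw,yaw2)
y=np.radians((yaw+yaw2)/2); ex=np.array([np.cos(y),np.sin(y)]); print('target',c-0.027*ex)
t=c-0.027*ex; tool(t[0],t[1],0.0135,90+np.degrees(y))
M=R.from_rotvec(manip.state()['ee_rot'])
"
```

```text
[[0.7123 0.279 ]
 [0.7007 0.1678]
 [0.5609 0.2964]]
w 0.11177702927369793 l 0.15232924100047857
c [0.63081956 0.23211976] -6.583780120198647 -5.930574264526214
target [0.60398041 0.23506253]
t 15.05 p [0.6014 0.2345 0.0845] psi 83.58 tilt [-0.001 -0.002 -1.   ] tool shift cm [0.09 0.27 7.1 ] turn z deg -0.16 grip 35.6 F [ 0.7 -0.7 -1.4] q [-0.11  0.72 -0.52  1.62  0.43  0.91 -0.9 ]
```

View pics/t8c.png

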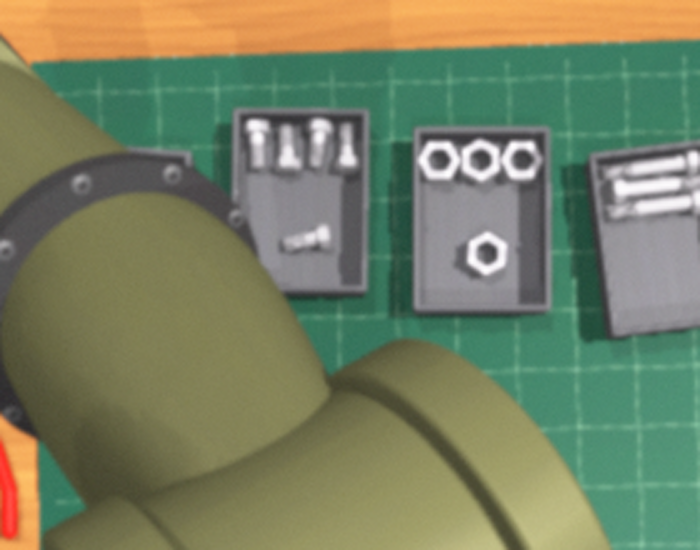

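The measured rim is 112 x 152 mm (should be 110 x 150), so the tray centre is (0.631, 0.232) with yaw about -6°. I'll lower the hinge in two stages.

```bash
python3 -m inch '{"dr":[[0,0,-0.2],[0,0,0],[0,0,0],[0,0,0],[0,0,0],[0,0,0]],"delta_pos":[[0.09,0.27,1],[0,0,2],[0,0,1.8],[0,0,0.8],[0,0,0.4],[0,0,0]],"grip":[3.3,3.3,3.3,3.3,3.3,3.3]}' 60; python3 -c "
from h import *
tool(0.604,0.235,0.0138,83.7)"
```

```text
time_s: 15.65
ee_pos: [0.6047, 0.2359, 0.0258]
ee_rot: [-2.341, -2.094, 0.001]
wrist_force: [-0.3, 0.2, -1.2]
gripper_width: 0.419
t 15.65 p [0.6047 0.2359 0.0258] psi 83.63 tilt [-0.    -0.001 -1.   ] tool shift cm [-0.09 -0.05  1.2 ] turn z deg -0.07 grip 35.8 F [-0.3  0.2 -1.2] q [-0.13  0.8  -0.48  1.66  0.48  0.81 -0.94]
```

```bash
python3 -m inch '{"dr":[[0,0,0],[0,0,0],[0,0,0],[0,0,0],[0,0,0],[0,0,0],[0,0,0],[0,0,0],[0,0,0],[0,0,0]],"delta_pos":[[-0.05,-0.05,0.6],[0,0,0.4],[0,0,0.2],[0,0,0],[0,0,0],[0,0,0],[0,0,0],[0,0,-1],[0,0,-3],[0,0,-4]],"grip":[3.3,3.3,3.3,3.3,4.6,4.6,4.6,4.6,4.6,4.6]}' 60; python3 -c "
from h import *
tool(0.4355,0.198,0.08,42.3)
grab('scene','s9.png')
im=cv2.imread('pics/s9.png')[140:340,260:500]
cv2.imwrite('pics/s9c.png',cv2.resize(im,None,fx=2.5,fy=2.5,interpolation=cv2.INTER_CUBIC))
"
```

```text
time_s: 16.65
ee_pos: [0.6032, 0.2348, 0.0942]
ee_rot: [-2.339, -2.095, 0.005]
wrist_force: [0.9, -0.3, 0.1]
gripper_width: 0.538
t 16.65 p [0.6032 0.2348 0.0942] psi 83.69 tilt [-0.001 -0.003 -1.   ] tool shift cm [ -5.5  -16.26   1.48] turn z deg 41.39 grip 45.9 F [ 0.9 -0.3  0.1] q [-0.1   0.72 -0.53  1.61  0.42  0.93 -0.89]
```

View pics/s9c.png

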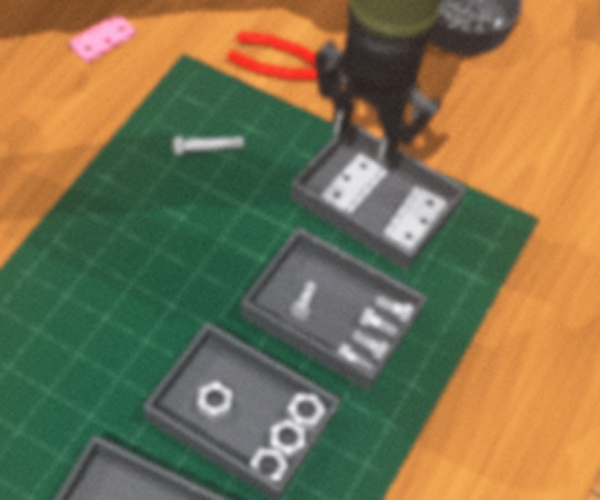

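The hinge lies flat in its tray (crop 355,183), clear of the pile. Now the long bolt.

```bash
python3 -m inch '{"dr":[[0,0,0],[0,0,0],[0,0,0],[0,0,0],[0,0,0],[0,0,8.28],[0,0,8.28],[0,0,8.28],[0,0,8.28],[0,0,8.28],[0,0,0]],"delta_pos":[[-0.7,-2,0],[-1.3,-3.8,0],[-1.3,-3.8,0.4],[-1.3,-3.8,0.6],[-0.9,-2.86,0.4],[0,0,0],[0,0,0],[0,0,0],[0,0,0],[0,0,0],[0,0,0]],"grip":[4,3.2,3,3,3,3,3,3,3,3,3]}' 60; python3 -c "
from h import *
tool(0.4355,0.198,0.0125,42.3)
grab('scene','s10.png');grab('top','t10.png')
for n,r in (('t10',(60,280,180,460)),('s10',(120,320,260,500))):
    im=cv2.imread(f'pics/{n}.png')[r[0]:r[1],r[2]:r[3]]
    cv2.imwrite(f'pics/{n}c.png',cv2.resize(im,None,fx=2.5,fy=2.5,interpolation=cv2.INTER_CUBIC))
"
```

```text
time_s: 17.8
ee_pos: [0.4369, 0.199, 0.0811]
ee_rot: [2.931, 1.131, 0.002]
wrist_force: [-0.4, 0.7, -0.4]
gripper_width: 0.35
t 17.8 p [0.4369 0.199  0.0811] psi 42.18 tilt [ 0.001  0.001 -1.   ] tool shift cm [-0.18 -0.02  6.86] turn z deg -0.12 grip 29.9 F [-0.4  0.7 -0.4] q [-0.26  0.5  -0.31  2.08  0.27  0.6  -1.59]
```

View pics/s10c.png

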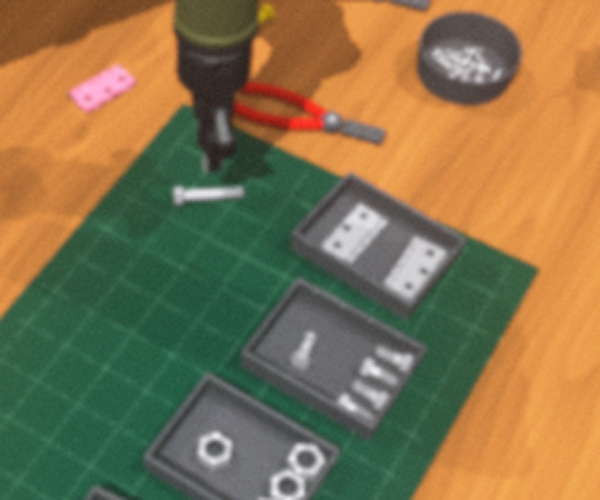

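View pics/t10c.png

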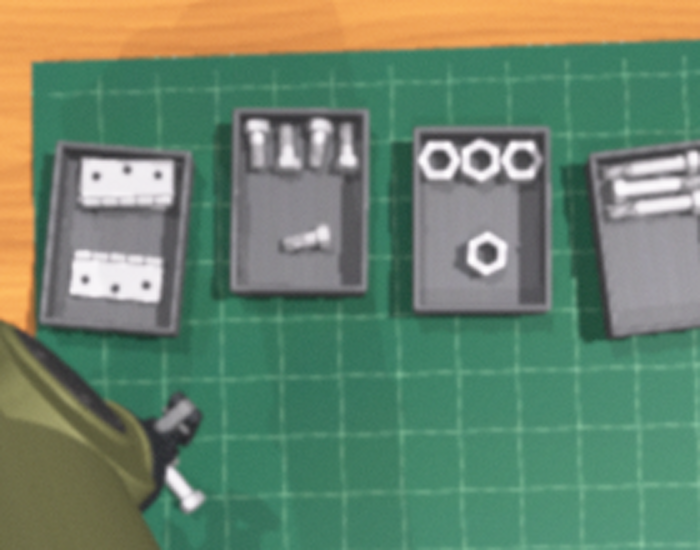

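The top crop shows all three placed parts lying flat in the right trays. The jaws are above the long bolt's shank (scene crop 210,180). Descending to grip it.

```bash
python3 -m inch '{"dr":[[0,0,0],[0,0,0],[0,0,0],[0,0,0],[0,0,0],[0,0,0],[0,0,0],[0,0,0],[0,0,0],[0,0,0],[0,0,0]],"delta_pos":[[-0.18,0,2],[0,0,2.5],[0,0,1.4],[0,0,0.6],[0,0,0.3],[0,0,0],[0,0,0],[0,0,0],[0,0,0],[0,0,0],[0,0,0]],"grip":[3,3,3,3,3,3,0.5,0.5,0.5,0.5,0.5]}' 70; python3 -c "
from h import *
tool(0.4355,0.198,0.0125,42.3)"
```

```text
time_s: 19.0
ee_pos: [0.4358, 0.1975, 0.013]
ee_rot: [2.93, 1.133, 0.002]
wrist_force: [-0.4, -1.1, 7.1]
gripper_width: 0.106
t 19.0 p [0.4358 0.1975 0.013 ] psi 42.28 tilt [ 0.001  0.001 -1.   ] tool shift cm [ 0.01 -0.06  0.05] turn z deg -0.02 grip 9.1 F [-0.4 -1.1  7.1] q [-0.32  0.62 -0.24  2.14  0.34  0.42 -1.66]
```

```bash
python3 -m inch '{"dr":[[0,0,0],[0,0,0],[0,0,0],[0,0,0],[0,0,0]],"delta_pos":[[0,0,-0.5],[0,0,-2],[0,0,-3.5],[0,0,-3],[0,0,0]],"grip":[0.5,0.5,0.5,0.5,0.5]}' 70
python3 - <<'E'
from h import *
grab('scene','s11.png')
im=cv2.imread('pics/s11.png')[120:320,260:500]
cv2.imwrite('pics/s11c.png',cv2.resize(im,None,fx=2.5,fy=2.5,interpolation=cv2.INTER_CUBIC))
im=cv2.imread('pics/t10.png')[105:205,405:495]
cv2.imwrite('pics/trayl.png',cv2.resize(im,None,fx=6,fy=6,interpolation=cv2.INTER_CUBIC))
tool(0.593,-0.228,0.10,95)
E
```

```text
time_s: 19.5
ee_pos: [0.437, 0.1983, 0.1058]
ee_rot: [-2.93, -1.133, -0.01]
wrist_force: [0.8, -0.2, -0.7]
gripper_width: 0.106
t 19.55 p [0.4363 0.1977 0.1041] psi 42.26 tilt [ 0.004  0.001 -1.   ] tool shift cm [-17.03  42.05   0.4 ] turn z deg -52.74 grip 9.0 F [-0.6  0.6 -0.9] q [-0.24  0.46 -0.34  2.06  0.25  0.65 -1.58]
```

View pics/s11c.png

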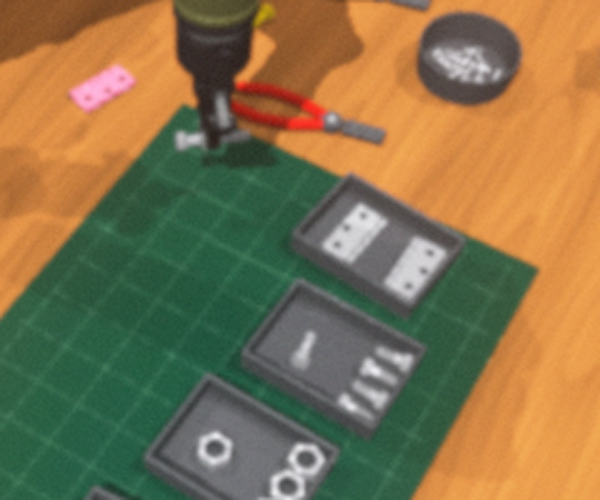

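View pics/trayl.png

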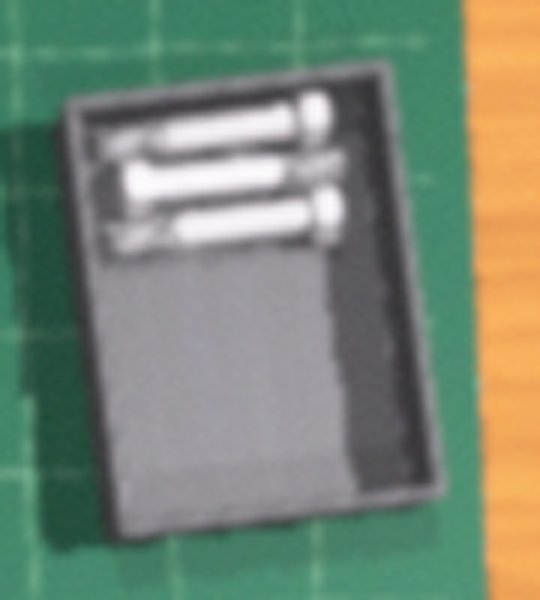

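The bolt is held level in the jaws (crop 210,140). The long-bolt tray's rim corners are at crop (70,100), (390,65), (442,490) and (112,530). I'll move over and work out the target.

```bash
python3 -m inch '{"dr":[[0,0,0],[0,0,0],[0,0,0],[0,0,0],[0,0,0],[0,0,0],[0,0,0],[0,0,0],[0,0,0],[0,0,0],[0,0,0],[0,0,0]],"delta_pos":[[-0.8,1.9,0],[-1.4,3.5,0],[-1.6,3.9,0],[-1.6,3.9,0],[-1.6,3.9,0],[-1.6,3.9,0],[-1.6,3.9,0],[-1.6,3.9,0],[-1.6,3.9,0],[-1.6,3.9,0],[-1.4,3.5,0],[-0.7,1.9,0]],"grip":[0.5,0.5,0.5,0.5,0.5,0.5,0.5,0.5,0.5,0.5,0.5,0.5]}' 70; python3 -c "
from h import *
P=np.array([[70,100],[390,65],[442,490],[112,530]],float); uv=(P+.5)/6-.5+[405,105]
W=cast('top',uv,0.031)[:,:2]; TL,TR,BR,BL=W
print('w',np.linalg.norm(TL-TR),np.linalg.norm(BL-BR),'l',np.linalg.norm(TL-BL),np.linalg.norm(TR-BR)); c=W.mean(0); a=TL-BL+TR-BR
y=np.arctan2(a[1],a[0]); ex=np.array([np.cos(y),np.sin(y)]); t=c-0.027*ex; print('c',c,np.degrees(y),'target',t)
tool(t[0],t[1],0.06,90+np.degrees(y))
"
```

```text
time_s: 20.75
ee_pos: [0.5906, -0.2328, 0.1004]
ee_rot: [2.932, 1.127, -0.004]
wrist_force: [-0.0, 0.0, -0.7]
gripper_width: 0.099
w 0.1103526512379639 0.11330252805413037 l 0.14934952296088236 0.14776413375213274
c [ 0.61888815 -0.22381573] 4.148735414786381 target [ 0.5919589  -0.22576907]
t 20.75 p [ 0.5906 -0.2328  0.1004] psi 42.05 tilt [-0.002 -0.001 -1.   ] tool shift cm [ 0.58 -0.43  4.04] turn z deg -52.1 grip 8.4 F [-0.   0.  -0.7] q [ 0.54  0.67 -0.35  1.64  0.28  0.88 -0.75]
```

```bash
python3 -m inch '{"dr":[[0,0,0],[0,0,-7.4],[0,0,-7.4],[0,0,-7.4],[0,0,-7.4],[0,0,-7.4],[0,0,-7.4],[0,0,-7.4],[0,0,0]],"delta_pos":[[0.5,-0.4,0.5],[0,0,0.5],[0,0,0.5],[0,0,0.5],[0,0,0.5],[0,0,0.5],[0,0,0.3],[0,0,0],[0,0,0]],"grip":[0.5,0.5,0.5,0.5,0.5,0.5,0.5,0.5,0.5]}' 70; python3 -c "
from h import *
tool(0.592,-0.2265,0.0165,94.2)
grab('scene','s12.png')
im=cv2.imread('pics/s12.png')[220:440,200:460]
cv2.imwrite('pics/s12c.png',cv2.resize(im,None,fx=2.5,fy=2.5,interpolation=cv2.INTER_CUBIC))
"
```

```text
time_s: 21.65
ee_pos: [0.5914, -0.221, 0.0678]
ee_rot: [-2.136, -2.3, 0.0]
wrist_force: [0.7, 0.7, -0.5]
gripper_width: 0.105
t 21.65 p [ 0.5914 -0.221   0.0678] psi 94.24 tilt [ 0.002 -0.002 -1.   ] tool shift cm [-0.56  0.03  5.13] turn z deg 0.04 grip 9.0 F [ 0.7  0.7 -0.5] q [ 0.66  0.74 -0.59  1.68  0.51  0.88 -0.06]
```

View pics/s12c.png

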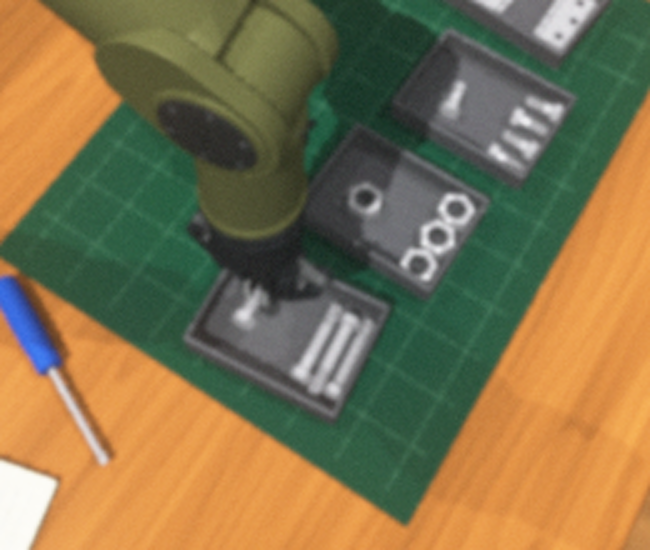

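The bolt is aligned with the tray's y over the empty floor (head at crop 243,318). Lowering and releasing.

```bash
python3 -m inch '{"dr":[[0,0,0],[0,0,0],[0,0,0],[0,0,0],[0,0,0],[0,0,0],[0,0,0],[0,0,0],[0,0,0],[0,0,0],[0,0,0],[0,0,0]],"delta_pos":[[-0.5,0,1.2],[0,0,1.8],[0,0,1.2],[0,0,0.6],[0,0,0.35],[0,0,0],[0,0,0],[0,0,0],[0,0,0],[0,0,-1.5],[0,0,-4],[0,0,-4]],"grip":[0.5,0.5,0.5,0.5,0.5,0.5,2.4,2.4,2.4,2.4,2.4,2.4]}' 70; python3 -c "
from h import *
tool(0.45,-0.2265,0.2,94.2)"
```

```text
time_s: 22.9
ee_pos: [0.5923, -0.2268, 0.1145]
ee_rot: [-2.14, -2.299, -0.0]
wrist_force: [0.4, -0.2, 0.4]
gripper_width: 0.278
t 22.9 p [ 0.5923 -0.2268  0.1145] psi 94.1 tilt [ 0.001 -0.001 -1.   ] tool shift cm [  1.06 -14.2   -8.54] turn z deg -0.1 grip 23.7 F [ 0.4 -0.2  0.4] q [ 0.69  0.69 -0.62  1.63  0.46  0.97 -0.02]
```

```bash
python3 -m inch '{"dr":[[0,0,0],[0,0,0],[0,0,0],[0,0,0],[0,0,0],[0,0,0],[0,0,0],[0,0,0],[0,0,0]],"delta_pos":[[0,0,-3],[0,-1,-4],[2,-3,-2],[3,-3.5,0],[3,-3.5,0],[3,-3.5,0],[3,-2,0],[3,-2,0],[0,0,0]],"grip":[2.4,2.4,2.4,2.4,2.4,2.4,2.4,2.4,2.4]}' 70; python3 -c "
from h import *
tool(0.42,-0.2,0.2,94.2)
grab('scene','s13.png');grab('top','t13.png')
"
```

```text
time_s: 23.8
ee_pos: [0.3933, -0.0675, 0.2041]
ee_rot: [2.135, 2.303, -0.003]
wrist_force: [0.9, -1.0, 0.3]
gripper_width: 0.283
t 23.8 p [ 0.3933 -0.0675  0.2041] psi 94.36 tilt [-0.002 -0.    -1.   ] tool shift cm [-13.41   1.66   0.43] turn z deg 0.16 grip 24.1 F [ 0.9 -1.   0.3] q [ 0.74  0.25 -0.79  2.1   0.24  0.88 -0.11]
```

View pics/t13.png

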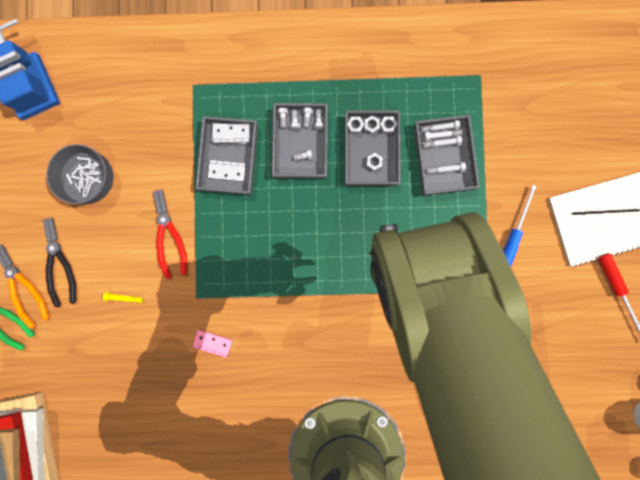

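View pics/s13.png

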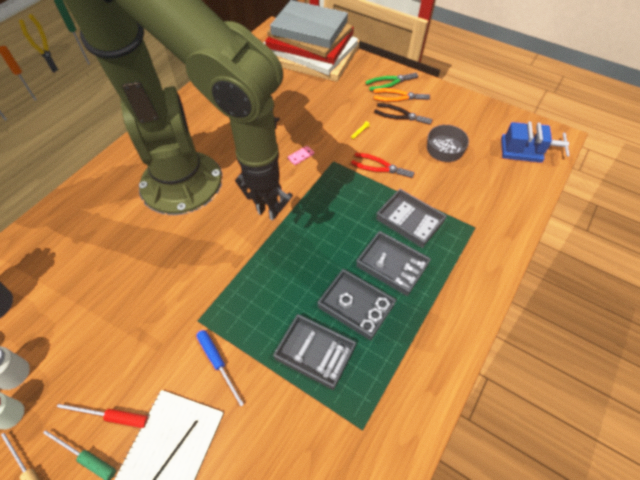

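All four fittings lie in their trays: hinge (226,171), short bolt (303,156), nut (374,162) and long bolt (446,168). The pliers and screwdriver look unmoved. I'll do a quick numeric check before handing in.

Run:
```python
from h import *
def ctrs(n,k):
    im=cv2.imread(f"pics/{n}{k}.png"); return im
T={"tray_hinge":((0.631,0.232),-6.2,(226,171),0.013),"tray_short":((0.658,0.080),0,(303,156),0.013),"tray_nut":((0.639,-0.073),0,(374,162),0.021),"tray_long":((0.619,-0.224),4.1,(446,168),0.013)}
im=cv2.imread("pics/t13.png"); hsv=cv2.cvtColor(im,cv2.COLOR_BGR2HSV)
br=((hsv[...,1]<70)&(im.max(2)>150)).astype(np.uint8)
nl,lab,st,ce=cv2.connectedComponentsWithStats(br)
ims=cv2.imread("pics/s13.png"); hs=cv2.cvtColor(ims,cv2.COLOR_BGR2HSV)
_,_,sts,ces=cv2.connectedComponentsWithStats(((hs[...,1]<70)&(ims.max(2)>150)).astype(np.uint8))
for k,(c,yaw,uv,z) in T.items():
    y=np.radians(yaw); Rm=np.array([[np.cos(y),np.sin(y)],[-np.sin(y),np.cos(y)]])
    i=min([i for i in range(1,nl) if st[i,4]>25],key=lambda i:np.hypot(*(ce[i]-uv)))
    w=cast("top",ce[i],z)[0]
    su=proj("scene",w)[0]; j=min([j for j in range(1,len(ces)) if sts[j,4]>15],key=lambda j:np.hypot(*(ces[j]-su))); w2=cast("scene",ces[j],z)[0]
    print(k,"area",st[i,4],"top tray-frame mm",np.round(Rm@(w[:2]-c)*1000,1),"scene",np.round(Rm@(w2[:2]-c)*1000,1))
for n,a,b in (("top","top0","t13"),("scene","scene0","s13")):
    A=cv2.cvtColor(cv2.imread(f"pics/{a}.png"),cv2.COLOR_BGR2HSV);B=cv2.cvtColor(cv2.imread(f"pics/{b}.png"),cv2.COLOR_BGR2HSV)
    for nm,lo,hi,ref in (("pliers",(170,150,80),(180,255,255),{"top":(170,250),"scene":(375,163)}),("driver",(100,150,60),(125,255,255),{"top":(516,245),"scene":(208,350)})):
        o=[]
        for X in(A,B):
            m=cv2.inRange(X,lo,hi)
            if nm=="pliers": m|=cv2.inRange(X,(0,190,80),(5,255,255))
            k=cv2.connectedComponentsWithStats(m); i=min([i for i in range(1,k[0]) if k[2][i,4]>20],key=lambda i:np.hypot(*(k[3][i]-ref[n]))); o.append((k[3][i].round(1).tolist(),int(k[2][i,4])))
        print(n,nm,o)
s=manip.state(); print(s["time_s"],np.round(s["wrist_force"],1))
```

```text
tray_hinge area 692 top tray-frame mm [-28.1   1.5] scene [-27.    0.4]
tray_short area 137 top tray-frame mm [-27.5  -8.8] scene [-28.5  -6.3]
tray_nut area 176 top tray-frame mm [-27.3  -3.4] scene [-26.9  -4.6]
tray_long area 735 top tray-frame mm [-9.5  3.7] scene [-27.1  -1. ]
top pliers [([161.6, 251.9], 341), ([161.7, 252.2], 339)]
top driver [([508.8, 252.6], 507), ([512.1, 244.9], 314)]
scene pliers [([371.4, 163.1], 266), ([371.3, 163.1], 269)]
scene driver [([209.6, 349.0], 347), ([209.6, 349.0], 344)]
23.9 [ 0.7 -1.2 -0.9]
```

Both views agree for the hinge, nut and short bolt. The long bolt reads (-27, -1) mm in the scene view. Its top-view blob merged with the stock (735 px), so I'm discounting that number. The screwdriver is partly hidden by the arm in the top view but hasn't moved in the scene view. Handing in.

```bash
python3 -c "
from workcell import manip
print(manip.sign_off())"
```

```text
the job is handed in; nothing more can be done
None
```

I put all four fittings away in the trays of their own kind and handed the job in at about 24 s of the 93 s allowed. No verdict came back.

**Final positions:** these are in each tray's frame, from the last pictures; the limits are ±66 mm (x) and ±46 mm (y).

| Fitting | Top view (x, y) mm | Scene view (x, y) mm |
|---|---|---|
| Hinge | -28, +2 | -27, 0 |
| Short bolt | -28, -9 | -29, -6 |
| Nut | -27, -3 | -27, -5 |
| Long bolt | not usable (see below) | -27, -1 |

All four lie on the tray floors, clear of the rims, as seen in both views. Heights and tilt I judged by eye and from the release heights; I did not measure them.

**Checks that disagreed:**
- **Long bolt:** the top-view number (-10, +4) came from a patch too large to be the bolt alone, most likely run together with the stock. I relied on the scene view and on looking at the top picture.
- **Screwdriver:** the arm partly hid it in the last top view, which shifted its measured centre there. In the scene view it had not moved at all.

The pliers moved by less than half a pixel in both views. I did not touch the yellow and pink look-alikes. The arm ended clear of everything, with wrist force readings at noise level; the highest I saw at any stop was about 7 N.

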